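# Put the compass and pliers home in the tackle case

## Robot

A 6-joint arm with a two-finger parallel gripper is mounted at the origin on the work surface. World frame = base frame: x ahead of the robot, y to its left, z up, the work surface at z = 0. Lengths are in mm, angles in rad, forces in N, time in s.
With the tool pointing down it reaches from about 275 to 1000 mm from the base axis. Payload 8.4 kg.
Tool frame: the origin (TCP) lies at the centre of the arm's flange, where the gripper is bolted on; the fingertips stand 173 mm ahead of it and the grasp point (between the pads) lies 155 mm ahead of it; z points along the fingers, y is the direction in which the jaws open and shut (so a half turn about z gives the same grasp; the last joint's range is limited). The gripper opens to 85 mm and grips with 20 to 120 N. Pads are 22 mm wide; open, the fingers measure 114 mm over their backs; the gripper's body (76 mm by 85 mm) begins 54 mm behind the grasp point. The pads swing forward as they close: fully open they stand 13 mm farther back than shut.
Start: joints at [-1.317, 0.353, 1.633, -0, 1.155, -0.002], TCP at [158.136, -604.667, 404.681] pointing down, gripper open.
Joint ranges: [-2.63, 2.63], [-0.92, 2.1], [0.06, 2.66], [-1.3, 4.44], [0, 2.69], [-3.02, 3.02]. Speed limits (rad/s): [2.22, 2.22, 2.79, 3.14, 3.14, 3.14].

## Interface

Orientations are given as [roll, pitch, yaw] about the fixed x, y, z axes, in that order (R = Rz(yaw) Ry(pitch) Rx(roll)).
In Python, from rig import sense, grab_frame, camera_model, sign_off gives the robot as it stands. The module is installed in compiled form; this text tells all that it offers.
- The arm moves only by the tool step_arm, never from a script. Its argument "commands" is a list of rows, each a list of 3 entries, a list of its own where there are three numbers: the shift along the tool's x, y, z in mm, then the turn about the tool's z in rad, then the opening, from 0 (shut) to 1 (fully open). A call has 1 to 20 rows; each row shifts and turns the pose as measured when the row begins, along the tool's axes as they then stand; what a row does not reach is not made up. A row lasts 1/8 s, in which the tool goes at most 62.5 mm and 10.7 degrees, less where a joint would pass 70% of its speed; a pose out of reach is approached as far as the arm can. A call with a gripper value outside its range is refused whole. The fingers move at their own pace and stop on an object; "force" is the grip in N (left out, the last holds). Time passes only in rows, so rows that do not move let the fingers close. It gives the time, the measured TCP pose, the force and the opening at its end, in the units of the state.
- sense(): the state, without advancing time (a new reading comes with each control period).
- grab_frame(name): name is "scene" or "top"; returns the picture (384x512x3 uint8, blue, green, red); there is no depth.
- camera_model(name): a dict with "fx", "fy", "cx", "cy" (pixels), "R" (3x3) and "t" (3): a world point X has camera coordinates R X + t. Camera axes: x right, y down, z forward; pixel columns grow to the right and rows downward; lengths in mm; the calibration is good to about 2 mm. A picture is of the moment at which its call begins. camera_model takes no time and is no camera call.
- sign_off(): hands the job in, once; it reports no verdict.
The state is a dict: "clock": time; "qpos": joint angles; "qvel": joint speeds; "joint_efforts": joint torques, N m; "eef_pos": TCP position; "tcp_rot": TCP orientation; "contact_force": force on the tool from outside, world axes, zero at the start; "wrist_torque": the same for the moment, N m; "opening": opening from 0.0 (shut) to 1.0 (fully open).
Only numpy, scipy, OpenCV 4.12 (cv2) and the standard library are available. Lean on these libraries where they do the work, as an engineer would, in place of code of your own. Each camera call takes 0.05 s, during which the arm holds its last target. There are 200 camera calls.

## Task

Put the brass compass and the fishing pliers away in the open tackle case on the sloping shelf: press each one, the compass with its dial up, into the cutout of its own shape until it sits fully home on the cutout's floor, then let go of it. Leave the mug and the boathook tip where they are.

Things in the scene. Friction and masses are not known exactly. Their poses are not given: they have to be found in the camera images.
- compass_mid (a point): brass pocket compass lying face up: round case 50 mm across, 18 mm thick, stem and ring-shaped bow on one side reaching 50 mm from the centre (bow 20 mm wide); about 140 g. The point is the centre of the round case, half-way up (9 mm above the underside); x points from there to the bow, z out of the dial
- pliers_mid (a point): closed long-nose fishing pliers lying flat: steel, black grips, one rigid piece 167 mm long, 46 wide over the grips, 13 thick, about 200 g. The point is half-way up (6.5 mm) at the joint block, near the centre of mass; the block is 28 mm wide with parallel sides from 16 mm behind to 24 mm ahead of the point. x points to the nose (tip 80 mm off), z up
- compass_seat (a point): where compass_mid is when the compass is fully home, right half of the insert; its axes are then those of compass_mid: x up the slope (the bow's slot is on that side), y left along the insert, z square out of its face. The face lies 2 mm out (+z) from this point; home, the compass stands 7 mm proud. Finger notches 30 mm wide along x reach 24 mm beyond its sides (+y and -y)
- pliers_seat (a point): where pliers_mid is when the pliers are fully home, left half of the insert, nose up the slope; its axes are then those of pliers_mid: x up the slope, y left along the insert, z square out of its face. The face lies 4.5 mm out (+z) from this point; home, the pliers stand 2 mm proud. Finger notches 34 mm wide along x reach 29 mm beyond the joint block's sides (+y and -y)
- case: black open case on the shelf, fixed, 208 mm (x, up the slope) by 218 (y) by 20; origin at the centre of its underside, z square out of it. Rigid insert (grey, black cutout floors), face level with the rim, pitched 30 degrees. Cutouts and finger notches are 11 mm deep with 1.8 mm clearance round the thing. A line spool, 50 mm across, 6 mm above the face, fills a place at x -60, y -50 mm
- lip0: one of eight sprung rubber lips, four in the walls of each cutout (the pliers': two at the nose, two at the grips). They meet a thing about 6 mm short of home; the four give way sideways to a push of about 6 to 12 N in all, more than the thing's weight, and then hold it by friction
- shelf: sloping driftwood shelf, fixed, 268 mm wide (y), pitched up 30 degrees away from the robot; origin on the bench under its centre, x away from the robot, z up. Front edge 100 mm above the bench and 115 mm before the origin, rear edge 235 mm high; a steel clip bar with a hanging copper spoon lure runs along the front edge. The case lies on it
- mug_mid (a point): bystander: grey stoneware mug, 82 mm across, 92 mm high, with a handle; point at half height on its axis
- boathook_mid (a point): bystander: black iron boathook tip lying on the bench, about 150 mm long and 30 mm high; point about its middle
Mind the look-alikes: they are no part of the job. Leave any turquoise look-alike of the part that bears pliers_mid alone.

How it is judged (in metres and radians):
At the end, for the whole second after the job is handed in: Compass (dial up) and pliers each within 2 mm of fully home in their own cutouts, centre within 4.5 mm of the seat, level with the insert within 0.06 rad (compass) and 0.03 rad (pliers), released and at rest; mug and boathook tip never moved more than 30 mm (z of compass_mid in the frame of compass_seat below 0.002 m and distance between compass_mid and compass_seat below 0.0045 m and angle between the z axis of compass_mid and the z axis of compass_seat, either way round below 0.06 rad and angle between compass_mid's own z axis and vertical below 0.6 rad and z of pliers_mid in the frame of pliers_seat below 0.002 m and distance between pliers_mid and pliers_seat below 0.0045 m and angle between the z axis of pliers_mid and the z axis of pliers_seat, either way round below 0.03 rad and linear speed of each of compass, pliers below 0.02 m/s); the robot touches nothing.
It fails at once if the mug is pushed more than 30 mm (distance of mug_mid from where it was at the start of the episode above 0.03 m).
It fails at once if the boathook tip is pushed more than 30 mm (distance of boathook_mid from where it was at the start of the episode above 0.03 m).
It also fails if it takes over 67 s, if anything falls off the work surface, if the arm or the gripper's body presses on something with over 40 N, if the wrist force passes 120 N, or if a joint passes its speed limit or range.

## Working session

There is one attempt and no reset: what is moved stays moved. The work goes in short steps, Python scripts to look and compute and a tool call to move; the robot and the scene stay as the last step left them, time stands still between calls to the robot, and variables do not carry over. Pictures are saved under pics/ and viewed, about 8 in all and at most 12, crops included, and the job is handed in when it is done.

Besides the shell and the picture viewer there is one more tool, called after "Call:" as a command line: name --argument value ..., lists and objects as JSON in quotes. step_arm: Moves the arm, as the interface text tells. Its arguments: {"type":"object","properties":{"commands":{"type":"array","items":{"type":"array"}},"force":{"type":"number"}},"required":["commands"]}

```bash
mkdir -p pics
python3 - <<'E'
from rig import *
import cv2,numpy as np
for n in("scene","top"):
    f=grab_frame(n); cv2.imwrite(f"pics/{n}0.png",f)
    c=camera_model(n); print(n,c["fx"],c["cx"],c["cy"],np.round(c["R"],3).tolist(),np.round(c["t"],1), "pos",np.round(-np.array(c["R"]).T@c["t"]))
s=sense();print(s)
E
```

```text
scene 416.12806217166883 257.0121919428704 190.62763642847642 [[-0.842, 0.539, 0.007], [0.309, 0.492, -0.814], [-0.442, -0.684, -0.581]] [ 535.9  -14.3 1628.3] pos [1175.  831.  931.]
top 438.3502858546797 255.36400655665554 194.56388648443348 [[-0.0, -1.0, -0.009], [-0.991, 0.002, -0.131], [0.131, 0.009, -0.991]] [ -75.   594.3 1288.3] pos [ 420.  -87. 1354.]
{'clock': 0.1, 'qpos': array([-1.31739970e+00,  3.53576433e-01,  1.63407818e+00,  1.38025773e-05,
        1.15517228e+00, -2.39801051e-03]), 'qvel': array([-1.19207539e-03, -2.46493040e-04,  8.66623229e-04,  4.80779374e-05,
        1.58944252e-03, -7.47414265e-04]), 'joint_efforts': array([-3.06544152e-04, -6.06356549e+01, -3.42819929e+01,  9.49491323e-06,
        4.05320461e-03,  5.44492707e-06]), 'eef_pos': array([ 158.08335346, -604.45533973,  404.03026289]), 'tcp_rot': array([-3.14035845e+00, -1.55802844e-05,  2.55789046e-01]), 'contact_force': array([-0.5448276 ,  0.12965563,  0.35424025]), 'wrist_torque': array([-0.02880523,  0.03486636,  0.06123489]), 'opening': 0.9983095138245924}
```

View pics/scene0.png

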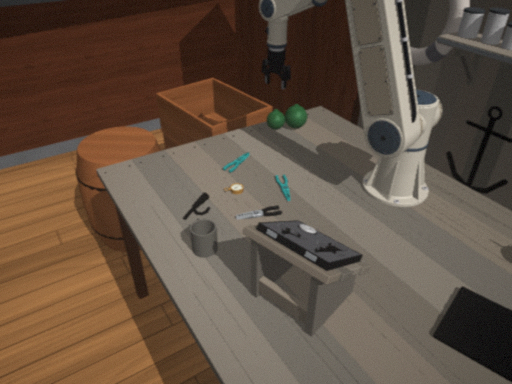

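View pics/top0.png

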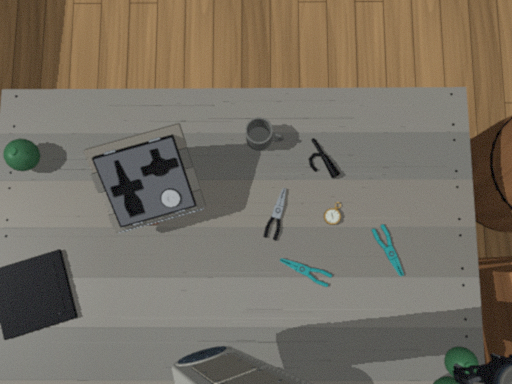

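The scene shows several things that could be mistaken for the targets (top-view pixels):
- **Pliers candidates:** steel with black grips at (276,214), turquoise at (307,271), turquoise at (389,249), and the black boathook tip at (324,158). I choose (276,214).
- **Compass candidates:** brass disc at (333,215), and the white spool in the case at (171,198). I choose (333,215).
- **Case:** centred about (143,182), with the pliers cutout at (127,188) and the compass cutout at (159,164).

I'll check these choices in a close crop.

```bash
cat > h.py <<'E'
from rig import *
import cv2,numpy as np
def ray(n,px):
    c=camera_model(n);R=np.array(c["R"]);t=np.array(c["t"])
    px=np.atleast_2d(px).astype(float)
    d=np.c_[(px[:,0]-c["cx"])/c["fx"],(px[:,1]-c["cy"])/c["fy"],np.ones(len(px))]@R
    return -R.T@t,d
def onplane(n,px,p0,nrm):
    o,d=ray(n,px); s=((np.array(p0)-o)@nrm)/(d@nrm); return o+d*s[:,None]
def proj(n,X):
    c=camera_model(n);Y=np.atleast_2d(X)@np.array(c["R"]).T+np.array(c["t"])
    return np.c_[Y[:,0]/Y[:,2]*c["fx"]+c["cx"],Y[:,1]/Y[:,2]*c["fy"]+c["cy"]]
E
python3 - <<'E'
import cv2,numpy as np
f=cv2.imread("pics/top0.png")
a=cv2.resize(f[125:235,80:210],None,fx=5,fy=5,interpolation=cv2.INTER_CUBIC)
b=cv2.resize(f[150:290,250:420],None,fx=4,fy=4,interpolation=cv2.INTER_CUBIC)
cv2.imwrite("pics/c1.png",a);cv2.imwrite("pics/c2.png",b)
E
```

```text
(no output)
```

View pics/c1.png

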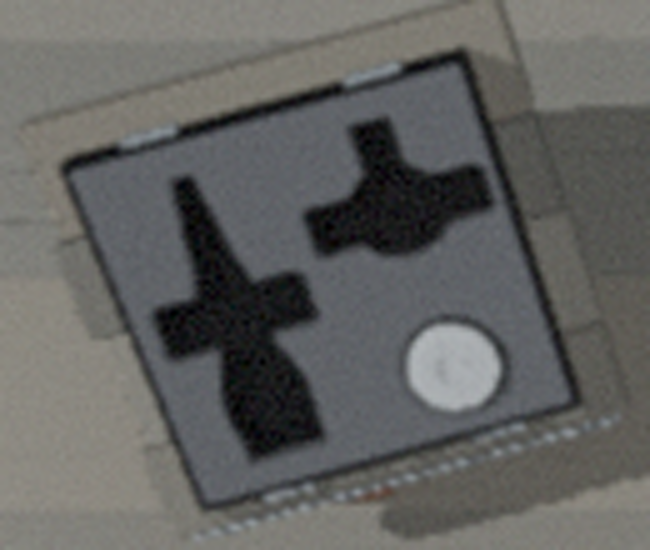

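View pics/c2.png

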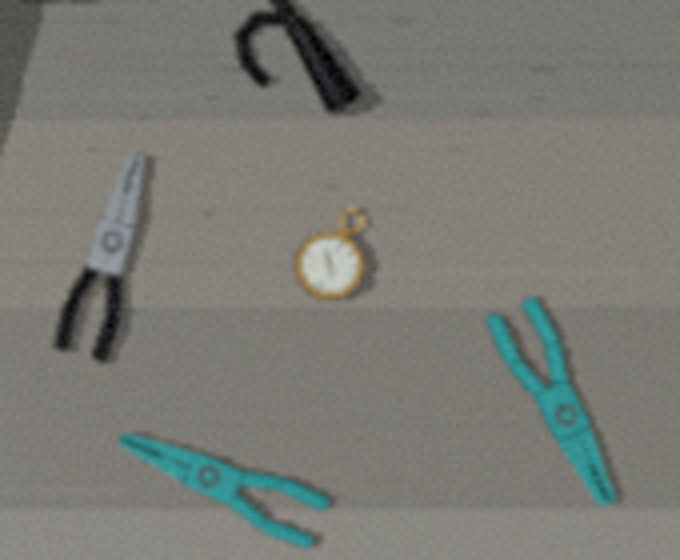

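The crops confirm the choice: the steel pliers' joint is at about (277.5,210) with the nose up, and the compass dial is at (332,216) with its bow toward the upper right. The case corners are clear in the top view. I'll get the same corners from the scene view to fix the height.

```bash
cat > fit.py <<'E'
from h import *
from scipy.optimize import least_squares
up=lambda c,s,o:(np.array(c)+.5)/s-.5+np.array(o)
top=up([[65,163],[465,50],[580,403],[205,509]],5,[80,125])
E
python3 - <<'E'
from fit import *
loc=np.array([[104,109],[104,-109],[-104,-109],[-104,109]])
def axes(y):
    p=np.pi/6;ex=np.array([np.cos(p)*np.cos(y),np.cos(p)*np.sin(y),np.sin(p)]);ey=np.array([-np.sin(y),np.cos(y),0]);return ex,ey,np.cross(ex,ey)
def pts(v): ex,ey,_=axes(v[3]); return v[:3]+loc[:,:1]*ex+loc[:,1:]*ey
r=least_squares(lambda v:(proj("top",pts(v))-top).ravel(),[520,200,190,.25])
print(r.x,np.round(r.fun,2)); print(proj("scene",pts(r.x)))
f=cv2.imread("pics/scene0.png")
cv2.imwrite("pics/c3.png",cv2.resize(f[200:290,235:375],None,fx=5,fy=5,interpolation=cv2.INTER_CUBIC))
E
```

```text
[6.10099674e+02 2.20000249e+02 1.82976701e+02 2.74265337e-01] [-0.47  0.1   0.21  0.48  0.3  -0.26 -0.02 -0.36]
[[328.10868746 265.47499851]
 [257.34333106 224.39990713]
 [297.06773188 222.15668039]
 [361.27897254 256.79671789]]
```

View pics/c3.png

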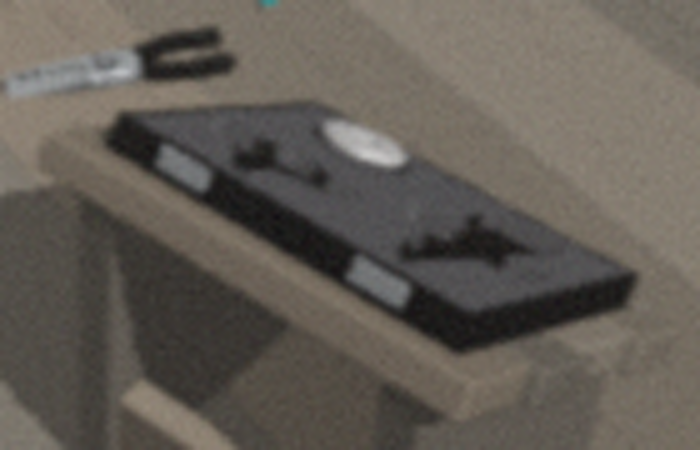

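The scene crop shows the face corners at about (326.6,262), (259,222.2), (296.6,220) and (362,255). That is 2–3 px above the top-only fit, so I'll fit both views jointly and then measure the cutouts and the bench objects.

```bash
cat >> fit.py <<'E'
sc=up([[460,312],[122,113],[310,102],[637,277]],5,[235,200])
loc=np.array([[104,109],[104,-109],[-104,-109],[-104,109]])
def axes(y):
    p=np.pi/6;ex=np.array([np.cos(p)*np.cos(y),np.cos(p)*np.sin(y),np.sin(p)]);ey=np.array([-np.sin(y),np.cos(y),0]);return ex,ey,np.cross(ex,ey)
def pts(v): ex,ey,_=axes(v[3]); return v[:3]+loc[:,:1]*ex+loc[:,1:]*ey
V=least_squares(lambda v:np.r_[(proj("top",pts(v))-top).ravel(),(proj("scene",pts(v))-sc).ravel()],[520,200,190,.25])
E
python3 - <<'E'
from fit import *
v=V.x;print(v,np.round(V.fun.reshape(-1,2),1).tolist())
ex,ey,ez=axes(v[3])
f=cv2.imread("pics/top0.png"); big=cv2.resize(f,None,fx=4,fy=4,interpolation=cv2.INTER_CUBIC)
hsv=cv2.cvtColor(big,cv2.COLOR_BGR2HSV); g=cv2.GaussianBlur(hsv[...,2],(5,5),0)
face=np.zeros(g.shape,np.uint8)
cor=proj("top",pts(v)); cv2.fillPoly(face,[((cor.mean(0)+(cor-cor.mean(0))*.95+.5)*4-.5).astype(np.int32)],255)
print("lev",np.median(g[face>0]),np.percentile(g[face>0],5))
th=(np.median(g[face>0])+np.percentile(g[face>0],5))/2
for nm,m in(("dark",(g<th)),("white",(hsv[...,2]>150)&(hsv[...,1]<60))):
  cs,_=cv2.findContours((m*255).astype(np.uint8)&face,0,1)
  for c in cs:
    if cv2.contourArea(c)<1500: continue
    P=onplane("top",(c[:,0]+.5)/4-.5,v[:3]+(6*ez if nm=="white" else 0),ez)-v[:3]
    q=np.c_[P@ex,P@ey]; print(nm,cv2.contourArea(c),"x",q[:,0].min(),q[:,0].max(),"y",q[:,1].min(),q[:,1].max())
    M=cv2.moments(q.astype(np.float32)); print("  centroid",M["m10"]/M["m00"],M["m01"]/M["m00"],"area",abs(M["m00"]))
    if nm=="dark":
      for e in np.unique(np.round(q[:,0]/4)*4):
        s=q[abs(q[:,0]-e)<2.5][:,1]; print("   x%4.0f y %.1f..%.1f"%(e,s.min(),s.max()),end=";")
      print()
# compass & pliers
def cont(m,name,z):
  cs,_=cv2.findContours((m*255).astype(np.uint8),0,1)
  for c in cs:
    if cv2.contourArea(c)<150: continue
    P=onplane("top",(c[:,0]+.5)/4-.5,[0,0,z],np.array([0,0,1.]))[:,:2]
    (a,b),rad=cv2.minEnclosingCircle(P.astype(np.float32)); r=cv2.minAreaRect(P.astype(np.float32))
    print(name,"circ",a,b,rad,"rect",r,"cent px",c[:,0].mean(0)/4)
reg=np.zeros(g.shape,bool);reg[4*195:4*235,4*318:4*350]=1
H,S,W=cv2.split(hsv)
dial=reg&(W>150)&(S<70); cont(dial,"dial",17)
cont(reg&(H>10)&(H<28)&(S>95),"brass",14)
reg[:]=0;reg[4*180:4*248,4*255:4*300]=1
cont(reg&(W<70),"grips",11)
cont(reg&(W>125)&(S<45),"steel",13)
print("W bench",np.median(W[reg]),np.median(S[reg]))
E
```

```text
[6.08910322e+02 2.18090255e+02 1.89325548e+02 2.69631958e-01] [[-0.6, -0.2], [0.7, 0.4], [0.5, 0.1], [-0.3, -0.2], [1.4, 0.8], [-1.6, -0.4], [0.7, 0.0], [-0.5, -0.3]]
lev 102.0 20.0
dark 13452.5 x -84.2848895275209 79.48047518933296 y 12.279008897133396 95.98571553585651
  centroid -14.354375588035584 54.3146789962561 area 6401.548007738399
   x -84 y 33.2..74.5;   x -80 y 32.2..74.7;   x -76 y 32.0..75.0;   x -72 y 31.9..75.4;   x -68 y 31.9..76.1;   x -64 y 31.3..77.0;   x -60 y 31.1..77.5;   x -56 y 31.3..77.6;   x -52 y 30.9..77.4;   x -48 y 30.8..77.3;   x -44 y 31.0..76.9;   x -40 y 32.1..76.0;   x -36 y 33.6..75.0;   x -32 y 34.3..73.8;   x -28 y 35.9..72.3;   x -24 y 37.9..70.8;   x -20 y 38.4..69.3;   x -16 y 14.8..94.8;   x -12 y 12.4..95.9;   x  -8 y 12.3..95.7;   x  -4 y 12.8..95.5;   x   0 y 12.4..96.0;   x   4 y 12.5..96.0;   x   8 y 12.7..95.7;   x  12 y 12.7..95.1;   x  16 y 17.0..91.5;   x  20 y 40.3..68.7;   x  24 y 41.0..67.9;   x  28 y 42.3..66.4;   x  32 y 43.6..65.7;   x  36 y 43.9..65.4;   x  40 y 44.3..65.2;   x  44 y 45.0..65.2;   x  48 y 45.1..64.9;   x  52 
[... 2165 characters left out ...]
), 77.49424743652344) cent px [274.39285714 243.16517857]
steel circ 472.482421875 -124.8934097290039 12.90864086151123 rect ((472.7054138183594, -124.19001770019531), (7.013429641723633, 25.765268325805664), 72.40975189208984) cent px [271.93581081 235.53378378]
steel circ 498.35595703125 -132.667236328125 11.312762260437012 rect ((498.5509033203125, -131.62803649902344), (7.168154239654541, 22.618494033813477), 79.3757553100586) cent px [274.05970149 227.15671642]
steel circ 540.8155517578125 -142.2200469970703 124.50794982910156 rect ((539.9550170898438, -142.21945190429688), (138.6356964111328, 208.57733154296875), 89.88722229003906) cent px [273.48258065 215.23080645]
W bench 131.0 21.0
```

Run:
```python
from fit import *
u=up([[142,153],[112,241],[62,350],[101,359],[122,200],[112,228]],4,[250,150])
P=onplane("top",u,[0,0,12],np.array([0,0,1.]))[:,:2];print(P.round(1))
for a,b in((1,0),(2,0)):
  A=P[1] if a==1 else (P[2]+P[3])/2
  d=P[0]-A;print("pliers dir",np.arctan2(d[1],d[0]),np.hypot(*d))
b=onplane("top",up([[353,220]],4,[250,150]),[0,0,9],np.array([0,0,1.]))[0,:2]
c=onplane("top",up([[330,265]],4,[250,150]),[0,0,17],np.array([0,0,1.]))[0,:2]
d=b-c;print("compass",c,b,np.arctan2(d[1],d[0]),np.hypot(*d))
v=V.x;ex,ey,ez=axes(v[3])
print("ex",ex,"ez",ez);print("pl seat",v[:3]+54.1*ey-4.5*ez,"co seat",v[:3]+32*ex-47.7*ey-2*ez)
```

```text
[[ 618.5 -167.4]
 [ 550.2 -143.8]
 [ 466.8 -105.1]
 [ 460.  -134.7]
 [ 581.9 -151.7]
 [ 560.2 -143.8]]
pliers dir -0.3336950524654965 72.28575086404744
pliers dir -0.2973642075540884 162.22104513365448
compass [ 531.10434851 -309.74290582] [ 566.48719326 -329.574222  ] -0.5108523509679718 40.561395492100196
ex [0.83473504 0.230689   0.5       ] ez [-0.4819345  -0.13318836  0.8660254 ]
pl seat [596.66804768 270.83491566 185.42843327] co seat [649.29188184 179.76212858 203.59349678]
```

Call:
step_arm --commands '[[[43, -19, 10], 0, 1], [[43, -19, 10], 0, 1], [[43, -19, 10], 0, 1], [[43, -19, 10], 0, 1], [[43, -19, 10], 0, 1], [[43, -19, 10], 0, 1], [[43, -19, 10], 0, 1], [[43, -19, 10], 0, 1], [[43, -19, 10], 0, 1], [[43, -19, 10], 0, 1], [[0, 0, 0], 0.153, 1], [[0, 0, 0], 0.153, 1], [[0, 0, 0], 0.153, 1], [[0, 0, 0], 0.153, 1], [[0, 0, 0], 0.153, 1]]' --force 30

```text
clock: 1.98
eef_pos: [536.7, -300.8, 295.5]
tcp_rot: [-3.141, 0.008, -0.533]
contact_force: [-0.4, 0.2, 0.5]
opening: 0.999
```

Call:
step_arm --commands '[[[0, 10, 10], -0.02, 1], [[0, 0, 20], 0, 1], [[0, 0, 20], 0, 1], [[0, 0, 20], 0, 1], [[0, 0, 10], 0, 1], [[0, 0, 0], 0, 1]]'

```text
clock: 2.72
eef_pos: [528.4, -311.2, 209.5]
tcp_rot: [-3.141, 0.012, -0.49]
contact_force: [0.5, -0.1, 0.6]
opening: 1.006
```

```bash
cat > go.py <<'E'
import sys;from rig import *;import numpy as np
s=sense();x,y,z,w=map(float,sys.argv[1:5]);p=s["eef_pos"];yaw=s["tcp_rot"][2]
d=np.array([x,y,z])-p;c,q=np.cos(yaw),np.sin(yaw)
print("pos",p.round(1),s["tcp_rot"].round(4),"F",s["contact_force"].round(1),"op",round(s["opening"],3),"t",s["clock"])
print("shift",round(d[0]*c+d[1]*q,1),round(d[0]*q-d[1]*c,1),round(-d[2],1),"turn",round(yaw-w,3))
E
python3 go.py 531.3 -309.4 172 -.511
```

```text
pos [ 528.4 -311.2  209.5] [-3.141   0.0117 -0.4895] F [ 0.5 -0.1  0.6] op 1.006 t 2.725
shift 1.7 -3.0 37.5 turn 0.021
```

Call:
step_arm --commands '[[[2, -3, 10], 0.02, 1], [[0, 0, 10], 0, 1], [[0, 0, 10], 0, 1], [[0, 0, 7], 0, 1], [[0, 0, 0], 0, 1]]'

```text
clock: 3.35
eef_pos: [531.9, -309.6, 171.0]
tcp_rot: [-3.141, 0.01, -0.509]
contact_force: [0.4, -0.4, 0.7]
opening: 1.001
```

```bash
python3 go.py 531.3 -309.4 172 -.511
```

```text
pos [ 531.9 -309.6  171. ] [-3.1413  0.0097 -0.5087] F [ 0.4 -0.4  0.7] op 1.001 t 3.35
shift -0.6 0.2 -1.0 turn 0.002
```

Call:
step_arm --commands '[[[0, 0, 0], 0, 0.6], [[0, 0, 0], 0, 0.4], [[0, 0, 0], 0, 0.4], [[0, 0, 0], 0, 0.4], [[0, 0, 0], 0, 0.4], [[0, 0, 0], 0, 0.4]]' --force 30

```text
clock: 4.1
eef_pos: [532.1, -309.6, 171.7]
tcp_rot: [-3.141, 0.009, -0.509]
contact_force: [0.1, 0.0, -1.4]
opening: 0.578
```

Call:
step_arm --commands '[[[0, 0, -15], 0, 0.4], [[0, 0, -40], 0, 0.4], [[0, 0, -45], -0.155, 0.4], [[0, 0, -45], -0.155, 0.4], [[0, 0, -45], -0.155, 0.4], [[0, 0, -30], -0.155, 0.4], [[0, 0, -10], -0.155, 0.4], [[0, 0, 0], 0, 0.4]]'

```text
clock: 5.1
eef_pos: [532.8, -310.2, 416.6]
tcp_rot: [-3.138, 0.003, 0.289]
contact_force: [0.3, 0.7, -0.6]
opening: 0.571
```

```bash
python3 go.py 649 180 430 .27
```

```text
pos [ 532.8 -310.2  416.6] [-3.1382e+00  3.0000e-03  2.8930e-01] F [ 0.3  0.7 -0.6] op 0.571 t 5.1
shift 251.1 -436.7 -13.4 turn 0.019
```

Call:
step_arm --commands '[[[20, -35, 0], 0.02, 0.4], [[25, -44, 0], 0, 0.4], [[25, -44, 0], 0, 0.4], [[25, -44, 0], 0, 0.4], [[25, -44, 0], 0, 0.4], [[25, -44, 0], 0, 0.4], [[25, -44, 0], 0, 0.4], [[25, -44, 0], 0, 0.4], [[20, -35, 0], 0, 0.4], [[15, -27, 0], 0, 0.4], [[0, 0, 0], 0, 0.4]]'

```text
clock: 6.48
eef_pos: [655.0, 153.4, 411.4]
tcp_rot: [-3.137, 0.012, 0.22]
contact_force: [0.5, 0.9, -2.3]
opening: 0.573
```

```bash
python3 go.py 649 180 420 .27
python3 - <<'E'
from h import *
f=grab_frame("top");s=grab_frame("scene")
a=f[100:250,70:270];b=s[130:280,190:390]
cv2.imwrite("pics/d1.png",np.vstack([cv2.resize(i,None,fx=2,fy=2,interpolation=cv2.INTER_CUBIC) for i in(a,b)]))
E
```

```text
pos [655.  153.4 411.4] [-3.1373  0.012   0.2201] F [ 0.5  0.9 -2.3] op 0.573 t 6.475
shift -0.0 -27.2 -8.6 turn -0.05
```

View pics/d1.png

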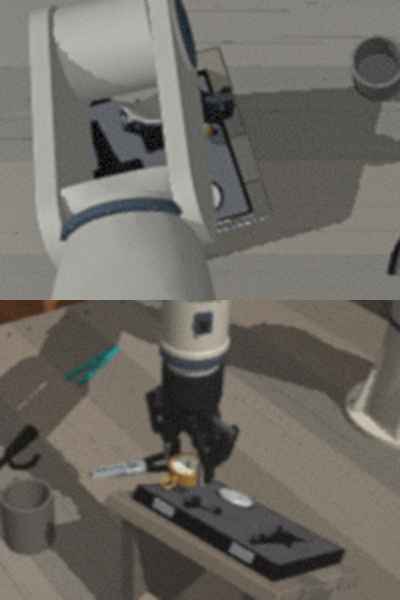

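The compass is held and level in the scene view, between the fingers at about (183,463) in the composite, with the bow toward up-slope. Next I line it up over its seat.

```bash
cat > gm.py <<'E'
# gm.py part u(along slope) w(lateral) h(normal) L : tool shift bringing held point to seat+(u,w,h)
import sys;from rig import *;import numpy as np
from scipy.spatial.transform import Rotation as Ro
seat={"c":[649.3,179.8,203.6],"p":[596.7,270.8,185.4]}[sys.argv[1]]
u,w,h,L=map(float,sys.argv[2:6])
ex=np.array([.8347,.2307,.5]);ez=np.array([-.4819,-.1332,.866]);ey=np.cross(ez,ex)
s=sense();R=Ro.from_euler("xyz",s["tcp_rot"]).as_matrix();m=s["eef_pos"]+R[:,2]*L
q=m-seat
print("TCP",s["eef_pos"].round(1),s["tcp_rot"].round(3),"F",s["contact_force"].round(1),"op",round(s["opening"],3),"t",round(s["clock"],2))
print("mid u,w,h",(q@ex).round(1),(q@ey).round(1),(q@ez).round(1),"F n,u",(s["contact_force"]@ez).round(1),(s["contact_force"]@ex).round(1))
d=R.T@(u*ex+w*ey+h*ez-q);print("shift",d.round(1),"turn",round(s["tcp_rot"][2]-.27,3))
E
python3 gm.py c 26 0 45 162.7
```

```text
TCP [654.6 151.4 411.5] [-3.138  0.013  0.22 ] F [ 0.  -0.7 -1.5] op 0.573 t 6.58
mid u,w,h 18.7 -28.1 41.4 F n,u -1.2 -0.9
shift [  3.  -28.3  -6.7] turn -0.05
```

Call:
step_arm --commands '[[[2, -10, -4], -0.05, 0.4], [[0, -10, -3], 0, 0.4], [[0, -6, 0], 0, 0.4], [[0, 0, 0], 0, 0.4], [[0, 0, 0], 0, 0.4]]' --force 20

```text
clock: 7.2
eef_pos: [649.4, 176.2, 419.4]
tcp_rot: [-3.138, 0.013, 0.268]
contact_force: [0.9, 0.0, -1.4]
opening: 0.57
```

```bash
python3 gm.py c 26 0 45 162.7
```

```text
TCP [649.4 176.2 419.4] [-3.138  0.013  0.268] F [ 0.9  0.  -1.4] op 0.57 t 7.2
mid u,w,h 24.0 -2.9 47.5 F n,u -1.7 0.1
shift [ 3.  -2.9  1.1] turn -0.002
```

Call:
step_arm --commands '[[[3, -3, 0], 0, 0.4], [[0, 0, 5], 0, 0.4], [[0, 0, 5], 0, 0.4], [[0, 0, 5], 0, 0.4], [[0, 0, 5], 0, 0.4], [[0, 0, 5], 0, 0.4], [[0, 0, 0], 0, 0.4]]'

```text
clock: 8.07
eef_pos: [651.3, 179.6, 393.0]
tcp_rot: [-3.138, 0.013, 0.268]
contact_force: [-2.1, -0.2, 1.4]
opening: 0.573
```

```bash
python3 gm.py c 13 0 22 162.7
```

```text
TCP [651.3 179.6 393. ] [-3.138  0.013  0.268] F [-2.1 -0.2  1.4] op 0.573 t 8.07
mid u,w,h 13.2 -0.1 23.2 F n,u 2.2 -1.1
shift [ 0.4 -0.1  1.1] turn -0.002
```

Call:
step_arm --commands '[[[1, 0, 4], 0, 0.4], [[1, 0, 4], 0, 0.4], [[1, 0, 3], 0, 0.4], [[0, 0, 0], 0, 0.4]]'

```text
clock: 8.57
eef_pos: [653.2, 180.1, 383.3]
tcp_rot: [-3.138, 0.015, 0.268]
contact_force: [-2.4, -0.2, 2.8]
opening: 0.574
```

```bash
python3 gm.py c 8 0 11 162.7
```

```text
TCP [653.2 180.1 383.3] [-3.138  0.015  0.268] F [-2.4 -0.2  2.8] op 0.574 t 8.57
mid u,w,h 9.7 -0.1 14.0 F n,u 3.7 -0.6
shift [ 0.1 -0.1  3.4] turn -0.002
```

Call:
step_arm --commands '[[[0, 0, 2], 0, 0.4], [[0, 0, 2], 0, 0.4], [[0, 0, 0], 0, 0.4]]'

```text
clock: 8.95
eef_pos: [653.1, 180.1, 381.3]
tcp_rot: [-3.138, 0.014, 0.268]
contact_force: [-3.6, -0.2, 2.3]
opening: 0.572
```

```bash
python3 gm.py c 0 0 10 162.7
python3 - <<'E'
from h import *
s=grab_frame("scene");f=grab_frame("top")
cv2.imwrite("pics/d2.png",cv2.resize(s[170:260,230:350],None,fx=5,fy=5,interpolation=cv2.INTER_CUBIC))
E
```

```text
TCP [653.1 180.1 381.3] [-3.138  0.014  0.268] F [-3.6 -0.2  2.3] op 0.572 t 8.95
mid u,w,h 8.7 -0.1 12.3 F n,u 3.8 -1.8
shift [-6.3 -0.1  6.4] turn -0.002
```

View pics/d2.png

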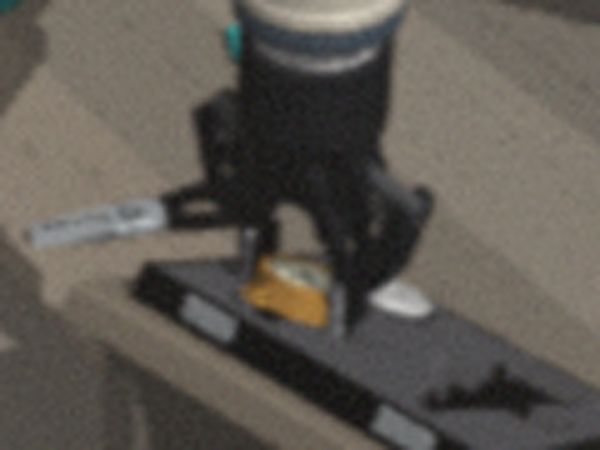

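The compass has pivoted to match the slope and rests just up-slope of its cutout. I slide it down-slope with a light press.

Call:
step_arm --commands '[[[-2, 0, 1.5], 0, 0.4], [[-2, 0, 1.5], 0, 0.4], [[-2, 0, 1.5], 0, 0.4], [[0, 0, 0], 0, 0.4]]'

```text
clock: 9.55
eef_pos: [650.0, 179.2, 380.2]
tcp_rot: [-3.138, 0.002, 0.268]
contact_force: [-5.8, -1.7, 3.4]
opening: 0.573
```

```bash
python3 gm.py c 0 0 6 162.7
```

```text
TCP [650.  179.2 380.2] [-3.138e+00  2.000e-03  2.680e-01] F [-5.8 -1.7  3.4] op 0.573 t 9.55
mid u,w,h 7.2 -0.1 12.0 F n,u 6.0 -3.5
shift [-3.2 -0.1  8.8] turn -0.002
```

Call:
step_arm --commands '[[[-3, 0, 2], 0, 0.4], [[-3, 0, 2], 0, 0.4], [[-3, 0, 2], 0, 0.4], [[0, 0, 0], 0, 0.4]]'

```text
clock: 10.05
eef_pos: [642.8, 177.2, 374.5]
tcp_rot: [-3.138, -0.005, 0.268]
contact_force: [0.1, 1.0, -2.0]
opening: 0.568
```

```bash
python3 gm.py c 0 0 6 162.7
```

```text
TCP [642.8 177.2 374.5] [-3.138 -0.005  0.268] F [ 0.1  1.  -2. ] op 0.568 t 10.05
mid u,w,h -1.2 -0.2 10.2 F n,u -1.9 -0.6
shift [ 3.1 -0.2  3.1] turn -0.002
```

Call:
step_arm --commands '[[[1.5, 0, 2], 0, 0.4], [[1, 0, 2], 0, 0.4], [[0, 0, 0], 0, 0.4]]'

```text
clock: 10.42
eef_pos: [645.5, 178.2, 369.8]
tcp_rot: [-3.138, -0.004, 0.268]
contact_force: [0.5, 0.5, -0.5]
opening: 0.574
```

```bash
python3 gm.py c 0 0 6 162.7
```

```text
TCP [645.5 178.2 369.8] [-3.138 -0.004  0.268] F [ 0.5  0.5 -0.5] op 0.574 t 10.43
mid u,w,h -1.3 0.1 4.7 F n,u -0.7 0.3
shift [ 0.5  0.1 -1.7] turn -0.002
```

Call:
step_arm --commands '[[[1, 0, 2], 0, 0.4], [[1.5, 0, 2.5], 0, 0.4], [[1.5, 0, 2.5], 0, 0.4], [[0, 0, 0], 0, 0.4]]' --force 40

```text
clock: 10.92
eef_pos: [647.0, 178.6, 369.1]
tcp_rot: [-3.138, 0.002, 0.268]
contact_force: [0.7, 0.5, -2.8]
opening: 0.572
```

```bash
python3 gm.py c 0 0 0 162.7
```

```text
TCP [647.  178.6 369.1] [-3.138e+00  2.000e-03  2.680e-01] F [ 0.7  0.5 -2.8] op 0.572 t 10.93
mid u,w,h -1.1 0.1 3.9 F n,u -2.8 -0.7
shift [2.9 0.1 2.8] turn -0.002
```

Call:
step_arm --commands '[[[2, 0, 3.5], 0, 0.4], [[3, 0, 5], 0, 0.4]]'

```text
clock: 11.18
eef_pos: [648.9, 179.2, 368.1]
tcp_rot: [-3.138, 0.01, 0.268]
contact_force: [-36.4, -8.9, 60.6]
opening: 0.572
```

```bash
python3 gm.py c 0 0 0 162.7
```

```text
TCP [648.9 179.2 368.1] [-3.138  0.01   0.268] F [-36.4  -8.9  60.6] op 0.572 t 11.18
mid u,w,h -0.9 0.1 2.6 F n,u 71.2 -2.2
shift [2.1 0.1 1.8] turn -0.002
```

The normal force rose to 71 N, so it is on a hard stop, either the fingertips on the notch floor or the compass itself. I back off, release inside the notch and rise.

Call:
step_arm --commands '[[[0, 0, -0.5], 0, 0.4], [[0, 0, 0], 0, 0.72], [[0, 0, 0], 0, 0.72], [[0, 0, 0], 0, 0.72]]'

```text
clock: 11.68
eef_pos: [649.2, 179.1, 369.0]
tcp_rot: [-3.138, 0.008, 0.268]
contact_force: [0.1, -0.3, 0.0]
opening: 0.72
```

```bash
python3 gm.py c 0 0 0 162.7
```

```text
TCP [649.2 179.1 369. ] [-3.138  0.008  0.268] F [ 0.1 -0.3  0. ] op 0.72 t 11.68
mid u,w,h -0.1 -0.1 3.2 F n,u 0.0 0.0
shift [ 1.7 -0.1  2.7] turn -0.002
```

Call:
step_arm --commands '[[[0, 0, -10], 0, 0.72], [[0, 0, -20], 0, 0.72], [[0, 0, -15], 0, 0.3], [[0, 0, 0], 0, 0], [[0, 0, 0], 0, 0], [[0, 0, 0], 0, 0], [[0, 0, 0], 0, 0]]'

```text
clock: 12.55
eef_pos: [649.9, 179.1, 417.2]
tcp_rot: [-3.138, 0.008, 0.268]
contact_force: [0.2, 0.1, 0.5]
opening: 0.003
```

```bash
python3 gm.py c -9 0 25 173
python3 - <<'E'
from h import *
s=grab_frame("scene")
cv2.imwrite("pics/d3.png",cv2.resize(s[170:260,230:350],None,fx=5,fy=5,interpolation=cv2.INTER_CUBIC))
E
```

```text
TCP [649.9 179.1 417.2] [-3.138  0.008  0.268] F [0.2 0.1 0.5] op 0.003 t 12.55
mid u,w,h 19.4 -0.2 35.7 F n,u 0.3 0.5
shift [-19.1  -0.1  23.6] turn -0.002
```

View pics/d3.png

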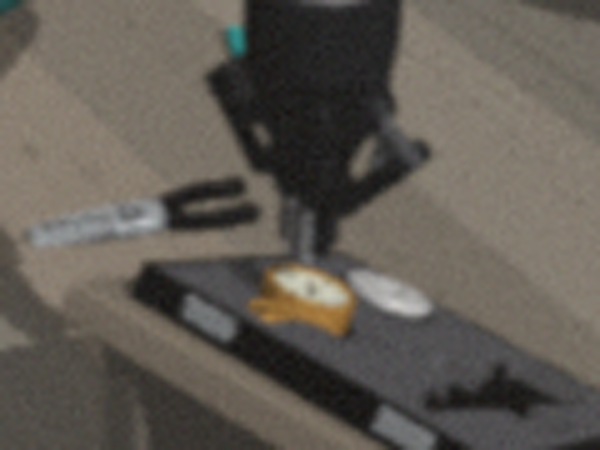

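The compass sits in its cutout, dial up at about (292+, 222), but it still stands proud. I press it home with shut fingertips.

Call:
step_arm --commands '[[[-10, 0, 8], 0, 0], [[-9, 0, 8], 0, 0], [[0, 0, 7], 0, 0], [[0, 0, 0], 0, 0]]'

```text
clock: 13.1
eef_pos: [629.2, 173.5, 391.4]
tcp_rot: [-3.138, 0.01, 0.268]
contact_force: [-0.6, 0.4, 0.4]
opening: 0.002
```

```bash
python3 gm.py c -9 0 16 173
```

```text
TCP [629.2 173.5 391.4] [-3.138  0.01   0.268] F [-0.6  0.4  0.4] op 0.002 t 13.1
mid u,w,h -12.3 -0.1 24.2 F n,u 0.6 -0.2
shift [ 7.  -0.1  5.4] turn -0.002
```

Call:
step_arm --commands '[[[4, 0, 1], 0, 0], [[1.5, 0, 2], 0, 0], [[1, 0, 2], 0, 0], [[1, 0, 2], 0, 0]]'

```text
clock: 13.6
eef_pos: [636.5, 175.4, 385.1]
tcp_rot: [-3.138, 0.013, 0.268]
contact_force: [-0.5, 0.2, 1.7]
opening: 0.003
```

```bash
python3 gm.py c -9 0 14.5 173
```

```text
TCP [636.5 175.4 385.1] [-3.138  0.013  0.268] F [-0.5  0.2  1.7] op 0.003 t 13.6
mid u,w,h -9.4 -0.2 15.3 F n,u 1.7 0.5
shift [ 0.7 -0.2  0.5] turn -0.002
```

Call:
step_arm --commands '[[[1, 0, 2], 0, 0], [[1, 0, 2], 0, 0], [[1.5, 0, 2.5], 0, 0]]'

```text
clock: 13.98
eef_pos: [637.8, 175.9, 384.5]
tcp_rot: [-3.138, 0.019, 0.268]
contact_force: [-17.3, -5.0, 26.1]
opening: 0.003
```

```bash
python3 gm.py c -9 0 14.5 173
```

```text
TCP [637.8 175.9 384.5] [-3.138  0.019  0.268] F [-17.3  -5.   26.1] op 0.003 t 13.97
mid u,w,h -9.4 -0.1 14.6 F n,u 31.6 -2.5
shift [ 0.3 -0.1 -0.1] turn -0.002
```

Call:
step_arm --commands '[[[-1.5, 0, -3], 0, 0], [[5, 0, -3], 0, 0], [[5, 0, -3], 0, 0], [[1.5, 0, 3], 0, 0], [[1.5, 0, 3], 0, 0], [[1.5, 0, 2.5], 0, 0], [[1.5, 0, 2.5], 0, 0]]'

```text
clock: 14.85
eef_pos: [650.9, 179.5, 391.9]
tcp_rot: [-3.138, 0.024, 0.268]
contact_force: [-15.0, -3.7, 24.6]
opening: -0.001
```

```bash
python3 gm.py c 3 0 14.5 173
```

```text
TCP [650.9 179.5 391.9] [-3.138  0.024  0.268] F [-15.   -3.7  24.6] op -0.001 t 14.85
mid u,w,h 5.4 -0.1 14.7 F n,u 29.0 -1.1
shift [-1.9 -0.1  1.4] turn -0.002
```

Pressing at two points of the dial gave hard stops at the same height (h 14.6 and 14.7 at about 30 N), so the compass is home and level. Next, the pliers.

Call:
step_arm --commands '[[[0, 0, -15], 0, 0], [[0, 0, -30], 0, 0.5], [[0, 0, -10], 0.11, 1], [[0, 0, 0], 0.15, 1], [[0, 0, 0], 0.15, 1], [[0, 0, 0], 0.15, 1], [[0, 0, 0], 0, 1]]'

```text
clock: 15.72
eef_pos: [653.9, 180.1, 448.8]
tcp_rot: [3.132, 0.02, -0.308]
contact_force: [0.3, 0.6, -0.1]
opening: 0.998
```

```bash
python3 go.py 545 -145 300 -.30
```

```text
pos [653.9 180.1 448.8] [ 3.1324  0.0204 -0.3078] F [ 0.3  0.6 -0.1] op 0.998 t 15.725
shift -5.3 342.8 148.8 turn -0.008
```

Call:
step_arm --commands '[[[0, 30, 0], 0, 1], [[0, 45, 0], 0, 1], [[0, 45, 0], 0, 1], [[0, 45, 0], 0, 1], [[-1, 45, 20], 0, 1], [[-1, 45, 30], 0, 1], [[-1, 40, 30], 0, 1], [[-1, 25, 25], 0, 1], [[0, 15, 20], 0, 1], [[0, 0, 0], 0, 1]]'

```text
clock: 16.98
eef_pos: [550.1, -149.1, 323.4]
tcp_rot: [3.135, 0.016, -0.267]
contact_force: [-0.2, 0.4, 0.7]
opening: 0.995
```

```bash
cat > gb.py <<'E'
import sys;from rig import *;import numpy as np
from scipy.spatial.transform import Rotation as Ro
x,y,z,L,w=map(float,sys.argv[1:6])
s=sense();R=Ro.from_euler("xyz",s["tcp_rot"]).as_matrix();m=s["eef_pos"]+R[:,2]*L
print(m.round(1),s["eef_pos"].round(1),s["tcp_rot"].round(3),"F",s["contact_force"].round(1),"op",round(s["opening"],3),"t",round(s["clock"],2))
print("shift",(R.T@(np.array([x,y,z])-m)).round(1),"turn",round(s["tcp_rot"][2]-w,3))
E
python3 gb.py 545 -145 6.5 168 -.30
python3 - <<'E'
from h import *
f=grab_frame("scene");cv2.imwrite("pics/e1.png",cv2.resize(f[120:260,200:340],None,fx=4,fy=4,interpolation=cv2.INTER_CUBIC))
E
```

```text
[ 547.2 -149.5  155.4] [ 550.1 -149.1  323.4] [ 3.135  0.016 -0.267] F [-0.2  0.4  0.7] op 0.995 t 16.98
shift [ -0.9  -4.8 148.9] turn 0.033
```

Call:
step_arm --commands '[[[-1, -5, 15], 0.03, 1], [[0, 0, 25], 0, 1], [[0, 0, 25], 0, 1], [[0, 0, 25], 0, 1], [[0, 0, 20], 0, 1], [[0, 0, 10], 0, 1], [[0, 0, 0], 0, 1]]'

```text
clock: 17.9
eef_pos: [553.6, -137.3, 202.8]
tcp_rot: [3.136, 0.006, -0.293]
contact_force: [-0.6, -0.7, -0.3]
opening: 1.001
```

```bash
python3 gb.py 545 -145 6.5 168 -.30
```

```text
[ 552.4 -138.    34.8] [ 553.6 -137.3  202.8] [ 3.136  0.006 -0.293] F [-0.6 -0.7 -0.3] op 1.001 t 17.9
shift [-4.8  8.7 28.4] turn 0.007
```

Call:
step_arm --commands '[[[-5, 9, 5], 0.01, 1], [[0, 0, 8], 0, 1], [[0, 0, 6], 0, 1], [[0, 0, 0], 0, 1]]'

```text
clock: 18.4
eef_pos: [546.3, -145.2, 184.5]
tcp_rot: [3.136, 0.003, -0.304]
contact_force: [0.8, -0.9, 0.3]
opening: 1.006
```

```bash
python3 gb.py 545 -145 6.5 168 -.30
```

```text
[ 545.6 -146.    16.5] [ 546.3 -145.2  184.5] [ 3.136e+00  3.000e-03 -3.040e-01] F [ 0.8 -0.9  0.3] op 1.006 t 18.4
shift [-0.8 -0.8 10. ] turn -0.004
```

Call:
step_arm --commands '[[[-1, -1, 5], 0, 1], [[0, 0, 5], 0, 0.7], [[0, 0, 0], 0, 0.4], [[0, 0, 0], 0, 0.1], [[0, 0, 0], 0, 0.1], [[0, 0, 0], 0, 0.1], [[0, 0, 0], 0, 0.1], [[0, 0, 0], 0, 0.1]]' --force 30

```text
clock: 19.4
eef_pos: [546.0, -143.8, 174.1]
tcp_rot: [3.136, 0.002, -0.304]
contact_force: [-1.4, 0.0, -1.2]
opening: 0.319
```

```bash
python3 gb.py 545 -145 6.5 168 -.30
```

```text
[ 545.4 -144.6    6.1] [ 546.  -143.8  174.1] [ 3.136e+00  2.000e-03 -3.040e-01] F [-1.4  0.  -1.2] op 0.319 t 19.4
shift [-0.3  0.5 -0.3] turn -0.004
```

The gripper stopped at 0.319 (27 mm), which is the joint block. I lift and turn to the case's yaw.

Call:
step_arm --commands '[[[0, 0, -15], 0, 0.1], [[0, 0, -40], 0, 0.1], [[0, 0, -45], -0.11, 0.1], [[0, 0, -45], -0.12, 0.1], [[0, 0, -45], -0.12, 0.1], [[0, 0, -45], -0.11, 0.1], [[0, 0, -35], -0.11, 0.1], [[0, 0, -10], 0, 0.1], [[0, 0, 0], 0, 0.1]]'

```text
clock: 20.52
eef_pos: [544.2, -141.9, 468.2]
tcp_rot: [3.138, 0.004, 0.281]
contact_force: [-0.3, 0.7, -2.8]
opening: 0.32
```

```bash
python3 gm.py p 37 0 65 167.6
```

```text
TCP [ 544.2 -141.9  468.2] [3.138 0.004 0.281] F [-0.3  0.7 -2.8] op 0.32 t 20.52
mid u,w,h -82.0 -384.4 180.4 F n,u -2.4 -1.4
shift [ 165.2 -382.8   38.3] turn 0.011
```

Call:
step_arm --commands '[[[12, -28, 0], 0, 0.1], [[20, -45, 0], 0, 0.1], [[20, -45, 0], 0, 0.1], [[20, -45, 0], 0, 0.1], [[20, -45, 0], 0, 0.1], [[20, -45, 0], 0, 0.1], [[20, -45, 0], 0, 0.1], [[15, -35, 0], 0, 0.1], [[8, -20, 0], 0, 0.1], [[0, 0, 0], 0, 0.1]]'

```text
clock: 21.78
eef_pos: [596.4, 250.2, 444.0]
tcp_rot: [3.139, 0.034, 0.259]
contact_force: [0.1, -1.0, -2.6]
opening: 0.32
```

```bash
python3 gm.py p 37 0 65 167.6
```

```text
TCP [596.4 250.2 444. ] [3.139 0.034 0.259] F [ 0.1 -1.  -2.6] op 0.32 t 21.77
mid u,w,h 35.6 -20.1 84.6 F n,u -2.1 -1.5
shift [ 11.3 -20.3  15.9] turn -0.011
```

Call:
step_arm --commands '[[[5, -10, 4], -0.01, 0.1], [[5, -10, 4], 0, 0.1], [[0, 0, 5], 0, 0.1], [[0, 0, 0], 0, 0.1], [[0, 0, 0], 0, 0.1]]' --force 20

```text
clock: 22.4
eef_pos: [600.7, 270.1, 428.5]
tcp_rot: [3.138, 0.036, 0.266]
contact_force: [0.2, 0.3, -1.8]
opening: 0.317
```

```bash
python3 gm.py p 37 0 65 167.6
python3 - <<'E'
from h import *
f=grab_frame("scene");cv2.imwrite("pics/e2.png",cv2.resize(f[150:270,230:390],None,fx=4,fy=4,interpolation=cv2.INTER_CUBIC))
E
```

```text
TCP [600.7 270.1 428.5] [3.138 0.036 0.266] F [ 0.2  0.3 -1.8] op 0.317 t 22.4
mid u,w,h 35.8 -2.3 66.7 F n,u -1.7 -0.7
shift [ 1.9 -2.3  0.8] turn -0.004
```

View pics/e2.png

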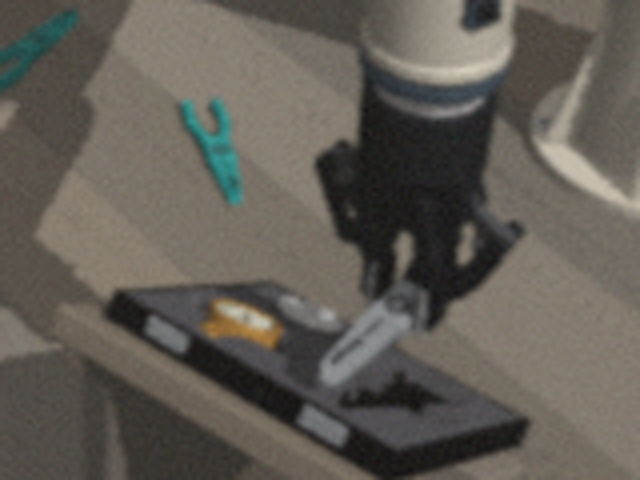

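The compass is seated, and the pliers hang level above their cutout with the nose toward up-slope. I lower so the nose touches and pivots them.

Call:
step_arm --commands '[[[2, -2, 4], 0, 0.1], [[0, 0, 6], 0, 0.1], [[0, 0, 6], 0, 0.1], [[0, 0, 6], 0, 0.1], [[0, 0, 6], 0, 0.1], [[0, 0, 0], 0, 0.1]]'

```text
clock: 23.2
eef_pos: [600.9, 271.9, 399.3]
tcp_rot: [3.138, 0.036, 0.265]
contact_force: [-1.8, -1.3, 0.9]
opening: 0.322
```

```bash
python3 gm.py p 20 0 32 167.6
```

```text
TCP [600.9 271.9 399.3] [3.138 0.036 0.265] F [-1.8 -1.3  0.9] op 0.322 t 23.2
mid u,w,h 21.7 -0.7 41.0 F n,u 1.8 -1.4
shift [ 3.3 -0.7  8.6] turn -0.005
```

Call:
step_arm --commands '[[[1, -1, 5], 0, 0.1], [[1, 0, 5], 0, 0.1], [[1, 0, 5], 0, 0.1], [[0.5, 0, 5], 0, 0.1], [[0.5, 0, 5], 0, 0.1], [[0, 0, 0], 0, 0.1]]'

```text
clock: 23.95
eef_pos: [604.3, 273.5, 372.7]
tcp_rot: [3.137, 0.035, 0.265]
contact_force: [-2.0, -1.1, -0.6]
opening: 0.317
```

```bash
python3 gm.py p 8 0 12 167.6
```

```text
TCP [604.3 273.5 372.7] [3.137 0.035 0.265] F [-2.  -1.1 -0.6] op 0.317 t 23.95
mid u,w,h 11.8 -0.1 16.1 F n,u 0.6 -2.2
shift [-1.1 -0.1  5.5] turn -0.005
```

Call:
step_arm --commands '[[[-0.5, 0, 3], 0, 0.1], [[-0.5, 0, 3], 0, 0.1], [[0, 0, 0], 0, 0.1]]'

```text
clock: 24.32
eef_pos: [603.6, 273.4, 371.5]
tcp_rot: [3.138, 0.03, 0.265]
contact_force: [-0.9, -0.7, -2.3]
opening: 0.318
```

```bash
python3 gm.py p 0 0 11 167.6
```

```text
TCP [603.6 273.4 371.5] [3.138 0.03  0.265] F [-0.9 -0.7 -2.3] op 0.318 t 24.32
mid u,w,h 11.3 0.1 14.9 F n,u -1.5 -2.1
shift [-7.5  0.1  9.3] turn -0.005
```

Call:
step_arm --commands '[[[-2.5, 0, 0.8], 0, 0.1], [[-2.5, 0, 1.2], 0, 0.1], [[-2, 0, 1.2], 0, 0.1], [[0, 0, 0], 0, 0.1]]'

```text
clock: 24.82
eef_pos: [595.9, 271.6, 366.6]
tcp_rot: [3.138, 0.032, 0.265]
contact_force: [-0.5, -0.2, -1.3]
opening: 0.315
```

```bash
python3 gm.py p 0 0 11 167.6
```

```text
TCP [595.9 271.6 366.6] [3.138 0.032 0.265] F [-0.5 -0.2 -1.3] op 0.315 t 24.82
mid u,w,h 1.7 0.4 14.8 F n,u -0.8 -1.1
shift [0.5 0.4 4.2] turn -0.005
```

Call:
step_arm --commands '[[[0.5, 0, 2], 0, 0.1], [[0.5, 0, 2], 0, 0.1], [[0.5, 0, 2], 0, 0.1], [[0, 0, 0], 0, 0.1]]'

```text
clock: 25.32
eef_pos: [597.3, 272.1, 360.4]
tcp_rot: [3.138, 0.032, 0.266]
contact_force: [0.2, 0.1, -2.1]
opening: 0.314
```

```bash
python3 gm.py p 0 0 6 167.6
```

```text
TCP [597.3 272.1 360.4] [3.138 0.032 0.266] F [ 0.2  0.1 -2.1] op 0.314 t 25.32
mid u,w,h -0.1 0.6 8.7 F n,u -2.0 -0.8
shift [1.5 0.6 2.2] turn -0.004
```

Call:
step_arm --commands '[[[1, 0.5, 1.5], 0, 0.1], [[1, 0, 1.5], 0, 0.1]]'

```text
clock: 25.58
eef_pos: [599.0, 272.1, 357.9]
tcp_rot: [3.139, 0.033, 0.266]
contact_force: [-3.9, -0.4, 4.3]
opening: 0.317
```

```bash
python3 gm.py p 0 0 5 167.6;python3 - <<'E'
from h import *
f=grab_frame("scene");cv2.imwrite("pics/e3.png",cv2.resize(f[180:280,240:380],None,fx=5,fy=5,interpolation=cv2.INTER_CUBIC))
E
```

```text
TCP [599.  272.1 357.9] [3.139 0.033 0.266] F [-3.9 -0.4  4.3] op 0.317 t 25.57
mid u,w,h -0.1 0.3 5.8 F n,u 5.7 -1.2
shift [0.5 0.2 0.6] turn -0.004
```

View pics/e3.png

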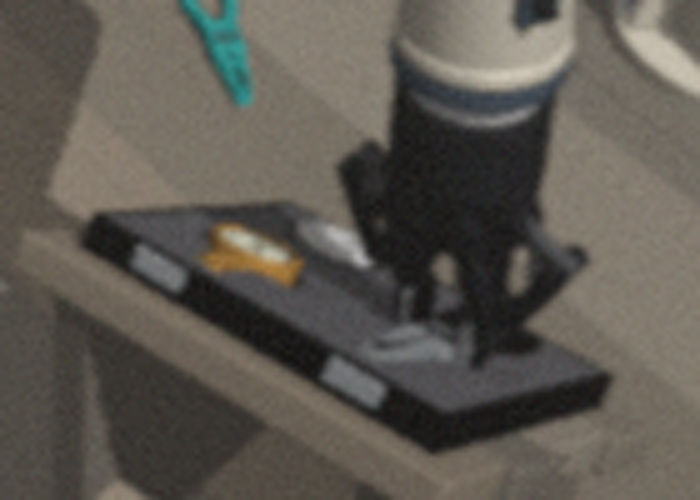

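The pliers lie parallel to the face in their cutout, resting on the lips, with h 5.8. I release, rise and press.

Call:
step_arm --commands '[[[0, 0, 0], 0, 0.5], [[0, 0, 0], 0, 0.5], [[0, 0, 0], 0, 0.5], [[0, 0, -10], 0, 0.5], [[0, 0, -20], 0, 0.5], [[0, 0, -10], 0, 0.2], [[0, 0, 0], 0, 0], [[0, 0, 0], 0, 0], [[0, 0, 0], 0, 0]]'

```text
clock: 26.75
eef_pos: [601.1, 272.6, 399.2]
tcp_rot: [3.138, 0.03, 0.265]
contact_force: [-0.2, 0.8, 0.5]
opening: 0.002
```

```bash
python3 gm.py p -9 0 24 173
```

```text
TCP [601.1 272.6 399.2] [3.138 0.03  0.265] F [-0.2  0.8  0.5] op 0.002 t 26.75
mid u,w,h 20.0 0.0 35.7 F n,u 0.4 0.3
shift [-18.5   0.   25.2] turn -0.005
```

Call:
step_arm --commands '[[[-9, 0, 8], 0, 0], [[-9, 0, 8], 0, 0], [[0, 0, 6], 0, 0], [[1, 0, 2], 0, 0], [[1, 0, 2], 0, 0], [[0, 0, 0], 0, 0]]'

```text
clock: 27.5
eef_pos: [583.2, 267.5, 370.3]
tcp_rot: [3.138, 0.033, 0.265]
contact_force: [0.6, 0.1, 0.2]
opening: 0.001
```

```bash
python3 gm.py p -9 0 12.3 173
```

```text
TCP [583.2 267.5 370.3] [3.138 0.033 0.265] F [0.6 0.1 0.2] op 0.001 t 27.5
mid u,w,h -11.0 -0.2 20.2 F n,u -0.2 0.6
shift [ 5.9 -0.2  5.7] turn -0.005
```

Call:
step_arm --commands '[[[2.5, 0, 2], 0, 0], [[1.5, 0, 2], 0, 0], [[1, 0, 2], 0, 0], [[1, 0, 2], 0, 0], [[1.2, 0, 2], 0, 0]]'

```text
clock: 28.12
eef_pos: [588.9, 269.1, 364.6]
tcp_rot: [3.138, 0.037, 0.265]
contact_force: [-12.4, -5.9, 21.9]
opening: 0.003
```

```bash
python3 gm.py p -9 0 12.3 173
```

```text
TCP [588.9 269.1 364.6] [3.138 0.037 0.265] F [-12.4  -5.9  21.9] op 0.003 t 28.12
mid u,w,h -9.3 -0.1 12.7 F n,u 25.7 -0.8
shift [ 0.4 -0.1  0.1] turn -0.005
```

Call:
step_arm --commands '[[[1, 0, 2], 0, 0], [[-1, 0, -3], 0, 0], [[6, 0, -4], 0, 0], [[6, 0, -4], 0, 0], [[6, 0, -3.5], 0, 0], [[1.2, 0, 2], 0, 0], [[1.2, 0, 2], 0, 0], [[1.2, 0, 2], 0, 0], [[1.2, 0, 2], 0, 0]]'

```text
clock: 29.25
eef_pos: [610.4, 275.0, 377.0]
tcp_rot: [3.139, 0.042, 0.265]
contact_force: [-9.9, -3.8, 19.5]
opening: 0.004
```

```bash
python3 gm.py p 11 0 12.3 173
```

```text
TCP [610.4 275.  377. ] [3.139 0.042 0.265] F [-9.9 -3.8 19.5] op 0.004 t 29.25
mid u,w,h 15.5 -0.1 12.8 F n,u 22.1 0.6
shift [-3.6 -0.1  2.8] turn -0.005
```

Call:
step_arm --commands '[[[-2, 0, -6], 0, 0], [[-8, 0, 4.6], 0, 0], [[-8, 0, 4.6], 0, 0], [[-8, 0, 4.6], 0, 0], [[-7, 0, 4], 0, 0], [[1.2, 0, 2], 0, 0], [[1.2, 0, 2], 0, 0]]'

```text
clock: 30.12
eef_pos: [577.3, 265.9, 359.6]
tcp_rot: [3.138, 0.045, 0.265]
contact_force: [-0.5, 0.1, -0.2]
opening: 0.0
```

```bash
python3 gm.py p -23 0 12.3 173
```

```text
TCP [577.3 265.9 359.6] [3.138 0.045 0.265] F [-0.5  0.1 -0.2] op 0.0 t 30.12
mid u,w,h -23.3 -0.1 15.0 F n,u 0.0 -0.5
shift [ 1.8 -0.1  2.1] turn -0.005
```

Call:
step_arm --commands '[[[1.2, 0, 2], 0, 0], [[1.2, 0, 2], 0, 0], [[1.2, 0, 2], 0, 0]]'

```text
clock: 30.5
eef_pos: [579.5, 266.5, 357.6]
tcp_rot: [3.138, 0.05, 0.265]
contact_force: [-12.6, -4.6, 24.2]
opening: 0.001
```

```bash
python3 gm.py p -23 0 12.3 173
```

```text
TCP [579.5 266.5 357.6] [3.138 0.05  0.265] F [-12.6  -4.6  24.2] op 0.001 t 30.5
mid u,w,h -23.2 -0.1 12.7 F n,u 27.7 0.5
shift [ 0.3 -0.1  0.2] turn -0.005
```

The pliers gave hard stops at h 12.7, 12.7 and 12.8 along the block with 22–28 N, so they are home and level. I withdraw and take a final look.

Call:
step_arm --commands '[[[-2, 0, -10], 0, 0], [[0, 0, -30], 0, 0], [[-20, 0, -40], 0, 0], [[-40, 0, -30], 0, 0], [[-30, 40, 0], 0, 0], [[-20, 45, 0], 0, 0], [[0, 50, 0], 0, 0], [[0, 50, 0], 0, 0], [[0, 50, 0], 0, 0], [[0, 40, 0], 0, 0], [[0, 30, 0], 0, 0], [[0, 0, 0], 0, 0]]'

```text
clock: 32.0
eef_pos: [558.9, -64.3, 482.6]
tcp_rot: [3.137, 0.037, 0.266]
contact_force: [0.3, 0.0, -0.2]
opening: 0.001
```

Run:
```python
from h import *
f=grab_frame("top");s=grab_frame("scene")
a=cv2.resize(f[125:235,80:210],None,fx=4,fy=4,interpolation=cv2.INTER_CUBIC);b=cv2.resize(s[195:285,235:375],(684,440),interpolation=cv2.INTER_CUBIC)
c=np.hstack([a,b]);cv2.imwrite("pics/z.png",cv2.resize(c,(800,int(c.shape[0]*800/c.shape[1]))))
f0=cv2.imread("pics/top0.png");print([float(np.abs(f[r].astype(int)-f0[r]).mean().round(1)) for r in (np.s_[115:155,240:285],np.s_[135:180,305:343],np.s_[0:40,200:300])])
st=sense();print(st["clock"],st["contact_force"].round(1),st["eef_pos"].round())
```

```text
[26.7, 5.2, 5.1]
32.1 [-0.2  0.   0.7] [558. -63. 483.]
```

View pics/z.png

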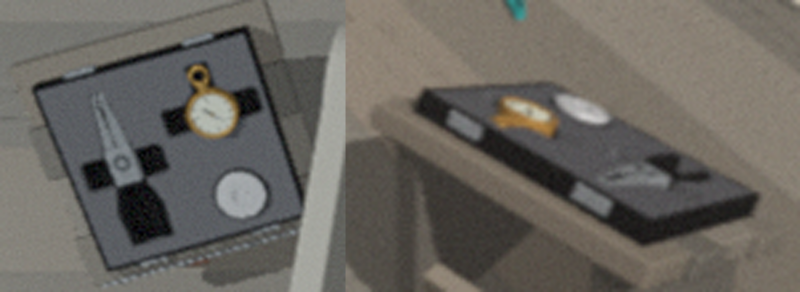

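Both sit flat in their own cutouts, the compass at about (212,108) with its bow in the slot and the pliers at about (122,163). The mug patch differs only because the arm now covers it; the boathook patch is unchanged. I hand in.

```bash
python3 -c "
from rig import *
print(sign_off())"
```

```text
the job is handed in; nothing more can be done
None
```

I put the compass (dial up) and the fishing pliers into their own cutouts, pressed both home and released them. I handed in at about 32 s; no verdict is reported.

- **Placing:** I gripped each across its sides, turned it to the case's yaw and let it pivot onto the slope in the grip. I then slid it into its cutout, let go and pressed it home with shut fingertips.
- **Home and level:** Hard stops came within 0.1 mm of each other along each thing. For the compass they were at 14.6 and 14.7 mm under about 30 N; for the pliers at 12.7, 12.7 and 12.8 mm under 22–28 N. They match the fitted seat heights to about 0.4 mm.
- **Final picture:** Both things sit flat in their cutouts, and the gripper is clear and touching nothing.
- **One hard press:** While I was still gripping the compass, it met a stop at 71 N. That was probably the fingertips on the notch floor, so I backed off and pressed with shut fingers instead.
- **Boathook tip and mug:** The boathook patch matched the first picture. The mug patch did not (mean difference 26.7), because the withdrawn arm covered that view. The gripper never went near the mug, so I take it as unmoved, but I did not check that directly.

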